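# Pop open the push-to-open spice cupboard

### The arm

A 6-joint arm with a two-finger parallel gripper is mounted at the origin on the work surface. World frame = base frame: x ahead of the robot, y to its left, z up, the work surface at z = 0. Lengths are in m, angles in rad, forces in N, time in s.
With the tool pointing down it reaches from about 0.275 to 0.775 m from the base axis. Payload 14.6 kg.
Tool frame: the origin (TCP) lies on the mounting face of the last link; the fingertips stand 173 mm ahead of it and the grasp point (between the pads) lies robot.grip_point_offset ahead of it (robot.grip_point_offset is the distance from the TCP to the grasp point, in m); z points along the fingers, y is the direction in which the jaws open and shut (so a half turn about z gives the same grasp; the last joint's range is limited). The gripper opens to 85 mm and grips with 20 to 120 N. Pads are 22 mm wide; open, the fingers measure 114 mm over their backs; the gripper's body (76 mm by 85 mm) begins 54 mm behind the grasp point. The pads swing forward as they close: fully open they stand 13 mm farther back than shut.
Start: joints at [-1.339, 0.263, -0.048, 1.259, 0, 1.415], TCP at [0.198, -0.486, 0.405] pointing down, gripper open.
Joint ranges: [-2.65, 2.65], [-0.89, 1.7], [-1.18, 1.37], [-2.13, 2.11], [-1.35, 1.29], [-3.14, 3.14]. Speed limits (rad/s): [1.89, 1.89, 2.57, 2.79, 3.14, 3.14].

### API

Orientations are given as a unit quaternion [x, y, z, w].
In Python, from cell import robot gives the robot as it stands. The module is installed in compiled form; this text tells all that it offers.
- The arm moves only by the tool send_rows, never from a script. Its argument "plan" is a list of rows, each a list of 4 numbers: the shift along the tool's x, y, z in cm, then the turn about the tool's z in rad. A call has 1 to 5 rows; each row is the pose to reach, as a shift and turn from the pose commanded when the call began, along the tool's axes at that moment; what a row does not reach only later rows make up. A row lasts 1/12 s, in which the tool goes at most 41.7 mm and 7.16 degrees, less where a joint would pass 70% of its speed; a pose out of reach is approached as far as the arm can. A call with a gripper value outside its range is refused whole. "jaw" is the opening, from 0 (shut) to 1 (fully open), set as the call begins (left out, the last holds). The fingers move at their own pace and stop on an object; the grip force is fixed at half the most. Time passes only in rows, so rows that repeat a pose let the fingers close. It gives the time, the measured TCP pose, the force and the opening at its end, in the units of the state.
- robot.observe(): the state, without advancing time (a new reading comes with each control period).
- robot.get_image(name): name is "scene" or "top" or "wrist"; returns a dict with "frame" (384x512x3 uint8, red, green, blue), "K" (3x3 intrinsics, pixels), "R" (3x3) and "t" (3): a world point X has camera coordinates R X + t. Camera axes: x right, y down, z forward; pixel columns grow to the right and rows downward; lengths in m; the calibration is good to about 2 mm. A picture is of the moment at which its call begins. There is no depth.
- robot.hand_in(): hands the job in, once; it reports no verdict.
The state is a dict: "time": time; "q": joint angles; "joint_vel": joint speeds; "joint_efforts": joint torques, N m; "eef_pos": TCP position; "tcp_rot": TCP orientation; "contact_force": force on the tool from outside, world axes, zero at the start; "wrist_torque": the same for the moment, N m; "width": finger opening in m.
Only numpy, scipy, OpenCV 4.12 (cv2) and the standard library are available. Lean on these libraries where they do the work, as an engineer would, in place of code of your own. Each camera call takes 0.05 s, during which the arm holds its last target.

### The job

Open the narrower of the two small oak cupboards on the counter: its door has no handle, so push the door in near its free edge and take your hand away, letting the spring pop it ajar. Then reach behind the ajar door with the fingertips and swing it wide open, about square to the cupboard or further, and leave it so. Keep the wider cupboard shut and leave everything else standing where it is.

Things in the scene. Friction and masses are not known exactly. Their poses are not given: they have to be found in the camera images.
- narrow: Small honey-oak cupboard, 190 mm wide, 160 deep, 220 high, fixed on the counter; origin: centre of its underside; x points from its front to its back, y to the left as the robot sees it. Shut, its handle-less door (186 wide, 214 high, 16 thick) stands 8 mm before the carcass, outer face at x = -104 mm. This one is to be opened.
- narrow_hinge (a point): Vertical hinge axis of the narrow door, at the cupboard's top level: left (+y) edge, outer face of the door; in the cupboard's frame x = -104, y = +93 mm. Fixed, axes as the cupboard's. The free edge is 186 mm to its right (-y). Catch parts stand up to 36 mm out of the door's inner face, but only 65 to 100 mm above the counter; higher up it is bare.
- narrow_door (a joint): Narrow door's angle: 0 shut and latched, grows as it opens towards the robot; limit 1.75. From shut it yields 6 mm at the free edge against about 5 N, to a firm stop at -0.035. Pushed home to that stop and let go, it springs out in about 1 s to about 0.6 and rests. From there it swings lightly and stays where left (0.05 N m friction).
- narrow_push (a point): Point on the narrow door's outer face, 25 mm from its free edge and 35 mm below the cupboard's top: a good place to push. It moves with the door; x points into the door, y along it to the hinge, z up.
- wide: Small honey-oak cupboard, 270 mm wide, 160 deep, 220 high, fixed on the counter; origin: centre of its underside; x points from its front to its back, y to the left as the robot sees it. Shut, its handle-less door (266 wide, 214 high, 16 thick) stands 8 mm before the carcass, outer face at x = -104 mm. Same kind of catch; must stay shut.
- wide_door (a joint): Angle of the wide cupboard's door: 0 shut and latched, grows as it opens.
- jar: Amber glass jar with steel cap, 52 mm across, 100 mm high, loose, standing inside the narrow cupboard on its 12 mm floor; origin at the centre of its underside, z up.
- shaker: White ceramic salt shaker, 42 mm across, 88 mm high, loose, on the counter in front of the wide cupboard; origin at the centre of its underside, z up.
- mug: Terracotta-brown mug, 80 mm across, 95 mm high, loose, on the counter to one side; origin at the centre of its underside, handle at its +y, z up.
- knife_block: Oak knife block 150 x 100 mm with black handles, 193 mm high in all, loose, on the counter to the other side; origin at the centre of its underside, z up.
Things that resemble listed ones, but are neither listed nor needed, are in the scene too. Several things have the shape of the mug; the one meant has the colours described above. Several things look just like the shaker: the one meant starts farthest to the robot's left.

How it is judged:
By the outcome, as a careful person would: the job done as asked, in the order asked, and still so for the second after the job is handed in, with the robot touching nothing.
It also fails if it takes over 48 s, if anything falls off the work surface, if the arm or the gripper's body presses on something with over 40 N, if the wrist force passes 120 N, or if a joint passes its speed limit or range.

## Working session

There is one attempt and no reset: what is moved stays moved. The work goes in short steps, Python scripts to look and compute and a tool call to move; the robot and the scene stay as the last step left them, time stands still between calls to the robot, and variables do not carry over. Pictures are saved under pics/ and viewed, and the job is handed in when it is done.

Besides the shell and the picture viewer there is one more tool, called after ">>>" as name(argument=value, ...), one argument or row to a line, values as JSON. send_rows: Moves the arm, as the interface text tells. Its arguments: {"type":"object","properties":{"plan":{"type":"array"},"jaw":{"type":"number"}},"required":["plan"]}

```bash
mkdir -p pics
python3 - <<'E'
from cell import robot
import cv2,pickle
d={}
for n in ["scene","top","wrist"]:
    g=robot.get_image(n); d[n]=g
    cv2.imwrite(f"pics/{n}0.png",cv2.cvtColor(g["frame"],cv2.COLOR_RGB2BGR))
    print(n,g["K"].tolist(),g["R"].round(4).tolist(),g["t"].round(4).tolist())
pickle.dump(d,open("im0.pkl","wb"))
print(robot.observe(), robot.grip_point_offset)
E
```

```text
scene [[490.37242364951965, 0.0, 248.98116031259624], [0.0, 490.37242364951965, 189.19341164783955], [0.0, 0.0, 1.0]] [[0.9824, -0.1867, 0.0062], [-0.1637, -0.8766, -0.4524], [0.0899, 0.4434, -0.8918]] [-0.5939, 0.1055, 1.9458]
top [[396.8815981692324, 0.0, 257.21653028776547], [0.0, 396.8815981692324, 189.63737755340716], [0.0, 0.0, 1.0]] [[0.0891, -0.996, 0.0037], [-0.9707, -0.0877, -0.2237], [0.2232, 0.0164, -0.9746]] [-0.0979, 0.6063, 1.4922]
wrist [[339.2635688918311, 0.0, 250.67447307453767], [0.0, 339.2635688918311, 192.8250094598739], [0.0, 0.0, 1.0]] [[0.3769, -0.9263, -0.0013], [-0.8807, -0.3588, 0.3093], [-0.2869, -0.1154, -0.951]] [-0.5239, -0.0393, 0.3797]
{'time': 0.15, 'q': array([-1.33931734e+00,  2.63415796e-01, -4.87544014e-02,  1.25937443e+00,
       -2.27928925e-06,  1.41551089e+00]), 'joint_vel': array([-5.30152281e-04, -1.42890343e-03,  1.12012995e-03,  1.17039679e-03,
       -7.27038573e-05, -9.44347700e-04]), 'joint_efforts': array([ 1.42528272e-03, -6.37824512e+01,  3.84649837e+01,  1.05968822e-02,
       -2.43328041e-04, -1.66907324e-05]), 'eef_pos': array([ 0.19801589, -0.4861651 ,  0.40434757]), 'tcp_rot': array([ 9.81359790e-01,  1.92179143e-01, -1.53892868e-05, -3.73835310e-04]), 'contact_force': array([-0.34951143, -0.16622841, -0.01149574]), 'wrist_torque': array([-0.02985115, -0.04338166,  0.03711671]), 'width': 0.08557638662486035} 0.1547
```

View pics/scene0.png

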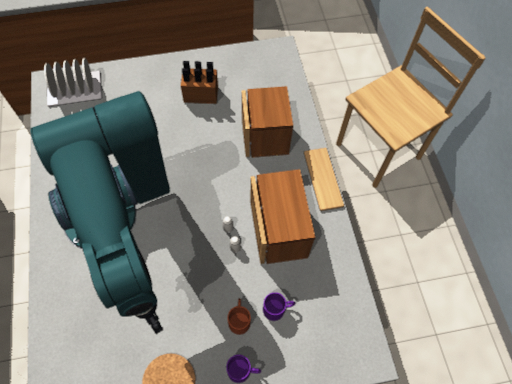

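View pics/top0.png

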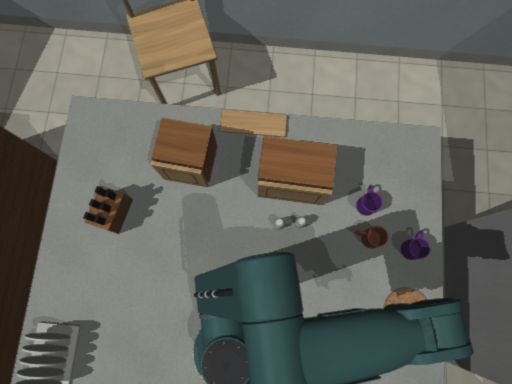

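View pics/wrist0.png

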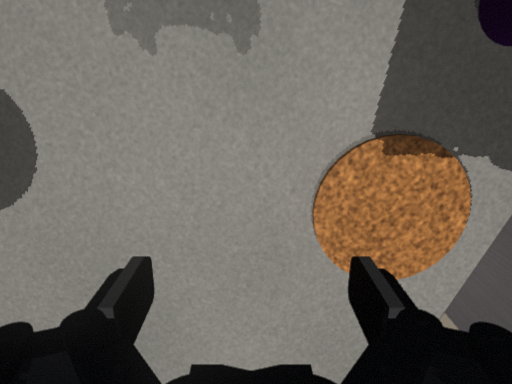

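The scene view shows two oak cupboards: one at about (268,122), the other at about (283,215). In the top view they are at (184,152) and (297,170). The left one looks narrower. The knife block is at (107,208) and the shakers are at (280,222) and (301,221). I'll enlarge both cupboards to confirm.

Run:
```python
import cv2,pickle
d=pickle.load(open("im0.pkl","rb"))
def crop(n,x,y,w,h,s,f):
    a=cv2.cvtColor(d[n]["frame"],cv2.COLOR_RGB2BGR)[y:y+h,x:x+w]
    a=cv2.resize(a,None,fx=s,fy=s,interpolation=cv2.INTER_CUBIC)
    for i in range(0,w,10): cv2.putText(a,str(x+i),(i*s,8),0,.3,(0,255,255),1); cv2.line(a,(i*s,10),(i*s,16),(0,255,255),1)
    for i in range(0,h,10): cv2.putText(a,str(y+i),(0,i*s+4),0,.3,(0,255,255),1); cv2.line(a,(22,i*s),(28,i*s),(0,255,255),1)
    cv2.imwrite(f,a)
crop("top",140,110,80,80,7,"pics/c1.png")
crop("scene",232,78,70,85,7,"pics/c2.png")
crop("top",240,120,110,110,5,"pics/c3.png")
```

```text
(no output)
```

View pics/c1.png

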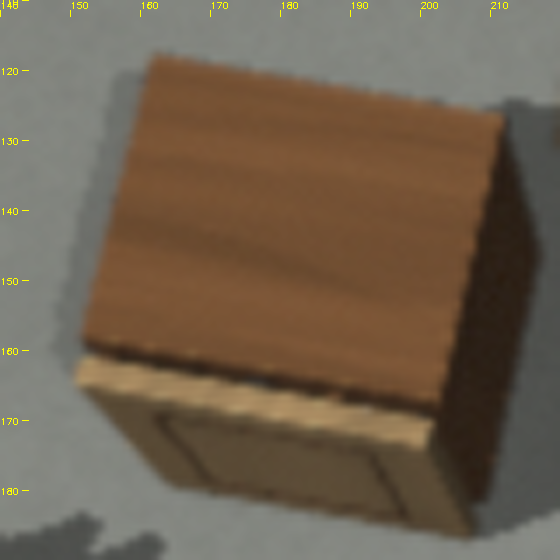

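View pics/c2.png

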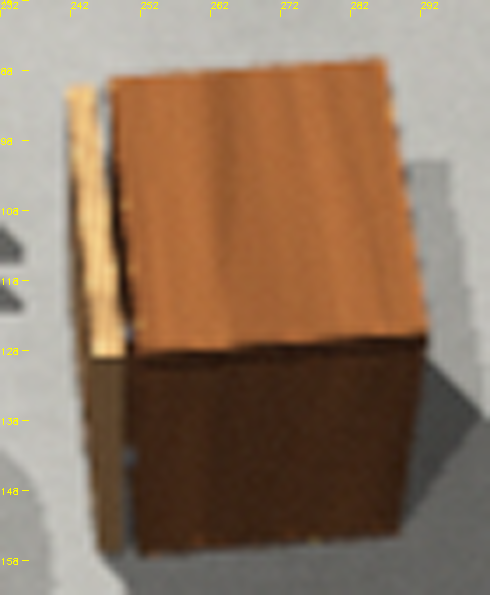

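View pics/c3.png

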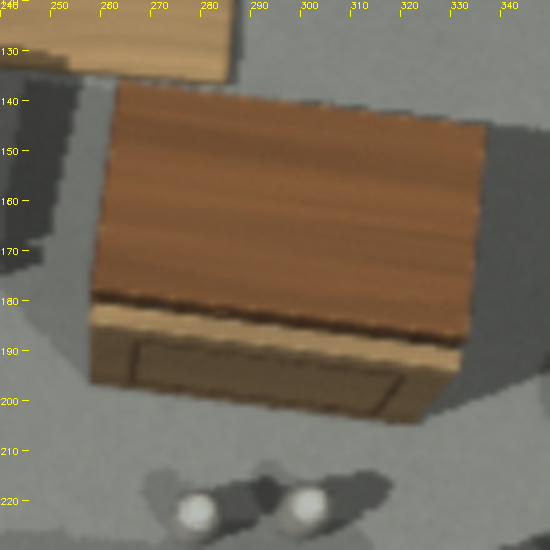

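```bash
cat > h.py <<'E'
import numpy as np, pickle
from scipy.optimize import least_squares
from scipy.spatial.transform import Rotation as Ro
def proj(g,X):
    c=np.atleast_2d(X)@g["R"].T+g["t"]; p=c@g["K"].T; return p[:,:2]/p[:,2:]
def fit(d,obs,h=.22):
    def res(v):
        x,y,a=v; r=[]
        for n,lx,ly,lz,u,w in obs:
            P=[x+lx*np.cos(a)-ly*np.sin(a), y+lx*np.sin(a)+ly*np.cos(a), lz]
            r+=list(proj(d[n],P)[0]-[u,w])
        return np.array(r)
    s=least_squares(res,[.5,.1,0]); return s.x,res(s.x)
E
python3 - <<'E'
from h import *
d=pickle.load(open("im0.pkl","rb"))
h=.22; dz=.217
N=[("top",.08,.095,h,161.5,117.7),("top",.08,-.095,h,211.5,126),("top",-.08,-.095,h,202,167.5),("top",-.08,.095,h,152,158.5),
("top",-.104,.093,dz,150.7,164.7),("top",-.104,-.093,dz,201,173.9),
("scene",-.08,.095,h,247.4,89.1),("scene",.08,.095,h,287,86.6),("scene",.08,-.095,h,293.1,125.4),("scene",-.08,-.095,h,251,128.3),
("scene",-.104,.093,dz,241.6,90.9),("scene",-.104,-.093,dz,245.1,128.9)]
x,r=fit(d,N);print(x.round(4),r.round(1))
W=[("top",.08,.135,h,263,136.5),("top",.08,-.135,h,337,145),("top",-.08,-.135,h,333.5,187.5),("top",-.08,.135,h,258.5,178)]
x2,r=fit(d,W);print(x2.round(4),r.round(1))
def w(n,u,v,z):
    g=d[n];ray=g["R"].T@np.linalg.inv(g["K"])@[u,v,1];c=-g["R"].T@g["t"];return c+ray*(z-c[2])/ray[2]
c,s=np.cos(x[2]),np.sin(x[2]);M=np.array([[c,-s],[s,c]])
print("hinge",x[:2]+M@[-.104,.093],"push",x[:2]+M@[-.104,-.068],"free",x[:2]+M@[-.104,-.093])
print("wide front-left",x2[:2]+np.array([[np.cos(x2[2]),-np.sin(x2[2])],[np.sin(x2[2]),np.cos(x2[2])]])@[-.104,.133])
for n,u,v in [("shL",280,222),("shR",301,221)]: print(n,w("top",u,v,.088))
print("block",w("top",107,195,.193), w("top",120,230,.12))
E
```

```text
[ 0.7305  0.2412 -0.095 ] [ 0.7 -0.3  1.1  0.3  1.3 -0.  -0.3 -0.4  0.2  0.1  0.4  0.  -0.5 -0.7
 -0.4 -1.  -0.2 -0.5  0.4 -0.4 -0.6 -1.2 -0.  -0.5]
[ 0.6949 -0.1826 -0.0325] [ 0.4 -0.2  0.  -0.1  0.1 -0.1 -0.4  0.4]
hinge [0.63576425 0.34360791] push [0.62048996 0.1833341 ] free [0.61811817 0.15844686]
wide front-left [ 0.59524183 -0.04629514]
shL [ 0.48989837 -0.14132718  0.088     ]
shR [ 0.5009152  -0.22087043  0.088     ]
block [0.5158699  0.49097439 0.193     ] [0.40207761 0.44923481 0.12      ]
```

```bash
cat >> h.py <<'E'
x0=np.array([.7305,.2412]);a0=-.095
Hn=np.array([.6358,.3436])
def loc(lx,ly): 
    c,s=np.cos(a0),np.sin(a0); return x0+np.array([[c,-s],[s,c]])@[lx,ly]
def yawof(q):
    x=Ro.from_quat(q).apply([1,0,0]); return np.arctan2(x[1],x[0])
def go(o,p,yaw=None):
    R=Ro.from_quat(o["tcp_rot"]); y=yawof(o["tcp_rot"])
    t=0 if yaw is None else -((yaw-y+np.pi)%(2*np.pi)-np.pi)
    return (R.inv().apply(np.array(p)-o["eef_pos"])*100).round(2).tolist()+[round(t,3)]
def st(o):
    print("t",round(o["time"],2),"p",o["eef_pos"].round(4),"yaw",round(yawof(o["tcp_rot"]),3),"F",o["contact_force"].round(1),"q",o["q"].round(2),"w",round(o["width"],3))
E
python3 - <<'E'
from h import *
from cell import robot
o=robot.observe();st(o)
print(go(o,[.45,.15,.40],1.476))
E
```

```text
t 0.15 p [ 0.198  -0.4862  0.4043] yaw 0.387 F [-0.3 -0.2 -0. ] q [-1.34  0.26 -0.05  1.26 -0.    1.42] w 0.086
[47.33, -49.41, 0.48, np.float64(-1.089)]
```

>>> send_rows(
  plan=[
    [3,-3,0,-0.12],
    [6,-6,0,-0.24],
    [9,-9,0,-0.36],
    [12,-12.5,0,-0.48],
    [15,-15.5,0,-0.6],
  ],
  jaw=0,
)

```text
time: 0.57
eef_pos: [0.2756, -0.291, 0.4045]
tcp_rot: [0.879, 0.476, 0.0, -0.0]
contact_force: [1.2, -0.8, 0.4]
width: 0.0256
```

Run:
```python
from h import *
from cell import robot
o=robot.observe();st(o)
print(go(o,[.45,.15,.40],1.476))
```

```text
t 0.57 p [ 0.2756 -0.291   0.4045] yaw 0.992 F [ 1.2 -0.8  0.4] q [-1.02  0.05 -0.31  1.21  0.    1.13] w 0.026
[46.46, -9.52, 0.46, np.float64(-0.484)]
```

>>> send_rows(
  plan=[
    [3.5,-0.7,0,-0.12],
    [7,-1.4,0,-0.24],
    [10.5,-2.1,0,-0.36],
    [14,-2.8,0,-0.48],
    [18,-3.6,0,-0.48],
  ],
)

```text
time: 0.98
eef_pos: [0.3448, -0.1218, 0.4047]
tcp_rot: [0.74, 0.672, -0.0, 0.0]
contact_force: [0.9, -1.0, -0.4]
width: 0.0001
```

Run:
```python
from h import *
from cell import robot
o=robot.observe();st(o)
print(go(o,[.45,.15,.40],1.476))
```

```text
t 0.98 p [ 0.3448 -0.1218  0.4047] yaw 1.475 F [ 0.9 -1.  -0.4] q [-0.56 -0.01 -0.38  1.2  -0.    1.1 ] w 0.0
[28.07, 7.86, 0.47, np.float64(-0.001)]
```

Next I'll head for a point in front of the push spot, about (0.56, 0.18, 0.34), and lower on the way.

>>> send_rows(
  plan=[
    [4,1,0,0],
    [8,2,0,0],
    [12,3,0,0],
    [16,4.5,0,0],
    [20,5.5,0,0],
  ],
)

```text
time: 1.4
eef_pos: [0.4195, 0.0692, 0.4047]
tcp_rot: [0.743, 0.669, 0.0, 0.0]
contact_force: [1.9, -1.1, 0.3]
width: 0.0001
```

Run:
```python
from h import *
from cell import robot
o=robot.observe();st(o)
print(loc(-.104-.06,-.068), go(o,[*loc(-.104-.06,-.068),.34],1.476))
```

```text
t 1.4 p [0.4195 0.0692 0.4047] yaw 1.467 F [ 1.9 -1.1  0.3] q [-0.03  0.09 -0.27  1.21 -0.    1.65] w 0.0
[0.56078921 0.18906319] [13.39, 12.8, 6.48, np.float64(-0.009)]
```

>>> send_rows(
  plan=[
    [3,3,1.5,0],
    [6,6,3,0],
    [9,8.5,4.5,0],
    [12,11,6,0],
    [13.4,12.8,6.5,0],
  ],
)

```text
time: 1.82
eef_pos: [0.5614, 0.1896, 0.3374]
tcp_rot: [0.742, 0.67, -0.001, -0.001]
contact_force: [0.6, 0.6, 0.1]
width: -0.0001
```

Run:
```python
from h import *
from cell import robot
import cv2
o=robot.observe();st(o)
print(go(o,[*loc(-.104-.03,-.068),.34],1.476))
for n in ["top","wrist"]:
    g=robot.get_image(n);cv2.imwrite(f"pics/{n}1.png",cv2.cvtColor(g["frame"],cv2.COLOR_RGB2BGR))
```

```text
t 1.82 p [0.5614 0.1896 0.3374] yaw 1.468 F [0.6 0.6 0.1] q [ 0.19  0.41 -0.02  1.15  0.    1.86] w -0.0
[-0.03, 2.94, -0.27, np.float64(-0.008)]
```

View pics/wrist1.png

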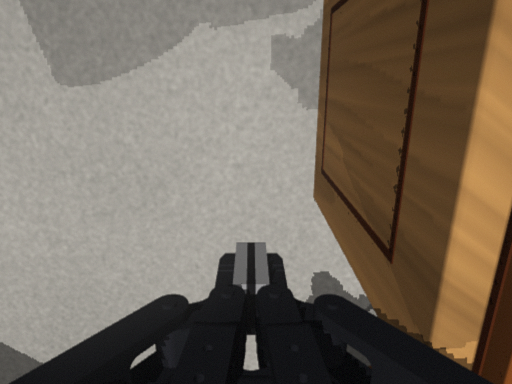

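View pics/top1.png

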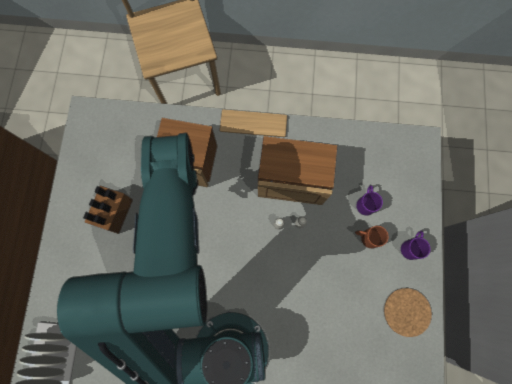

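The fingers clear the door, but the linkage is wide along the jaw axis. I'll turn the tool a quarter turn so the narrow finger sides face the door, and raise it slightly.

>>> send_rows(
  plan=[
    [0,0,-0.4,-0.12],
    [0,0,-0.8,-0.24],
    [0,0,-1.2,-0.36],
    [0,0,-1.6,-0.48],
    [0,0,-1.6,-0.6],
  ],
)

```text
time: 2.33
eef_pos: [0.5601, 0.1867, 0.3565]
tcp_rot: [0.509, 0.86, 0.0, 0.0]
contact_force: [-0.6, 0.0, 0.8]
width: 0.0001
```

>>> send_rows(
  plan=[
    [0,0,0,-0.12],
    [0,0,0,-0.24],
    [0,0,0,-0.36],
    [0,0,0,-0.48],
    [0,0,0,-0.6],
  ],
)

```text
time: 2.75
eef_pos: [0.56, 0.1866, 0.3558]
tcp_rot: [0.232, 0.973, -0.0, -0.0]
contact_force: [-0.1, -0.3, -0.5]
width: -0.0001
```

>>> send_rows(
  plan=[
    [0,0,0,-0.12],
    [0,0,0,-0.24],
    [0,0,0,-0.36],
    [0,0,0,-0.38],
  ],
)

```text
time: 3.08
eef_pos: [0.56, 0.1866, 0.3558]
tcp_rot: [0.045, 0.999, -0.0, -0.0]
contact_force: [-0.0, -0.0, 0.3]
width: 0.0001
```

Run:
```python
from h import *
from cell import robot
import cv2
o=robot.observe();st(o)
for dd in (.03,.015,.01,.0):print(go(o,[*loc(-.104-dd,-.068),.353],3.046))
for n in ["scene","wrist"]:
    g=robot.get_image(n);cv2.imwrite(f"pics/{n}2.png",cv2.cvtColor(g["frame"],cv2.COLOR_RGB2BGR))
```

```text
t 3.08 p [0.56   0.1866 0.3558] yaw 3.052 F [-0.  -0.   0.3] q [ 0.18  0.39  0.01  1.19 -0.    0.27] w 0.0
[-3.05, 0.23, 0.28, np.float64(0.006)]
[-4.55, 0.22, 0.28, np.float64(0.006)]
[-5.05, 0.22, 0.28, np.float64(0.006)]
[-6.05, 0.21, 0.28, np.float64(0.006)]
```

View pics/scene2.png

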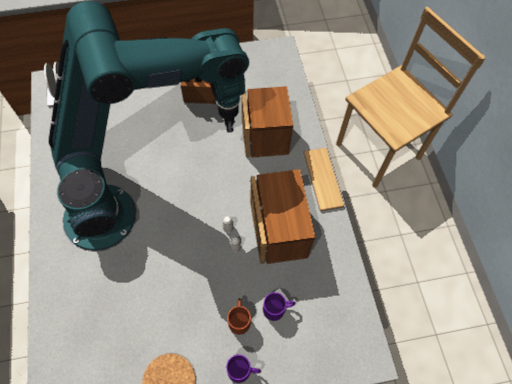

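The tool hangs in front of the narrow door near its free edge, about (230,125) in the scene view. I'll approach slowly and watch the force.

>>> send_rows(
  plan=[
    [-1.5,0.1,0.2,0],
    [-3,0.2,0.2,0],
    [-4,0.2,0.2,0],
    [-4.4,0.2,0.2,0],
  ],
)

```text
time: 3.52
eef_pos: [0.6053, 0.1845, 0.3534]
tcp_rot: [0.049, 0.999, -0.0, 0.0]
contact_force: [-0.1, -0.7, -0.3]
width: 0.0004
```

>>> send_rows(
  plan=[
    [-0.2,0,0,0],
    [-0.4,0,0,0],
    [-0.6,0,0,0],
    [-0.6,0,0,0],
  ],
)

```text
time: 3.85
eef_pos: [0.6102, 0.1843, 0.3538]
tcp_rot: [0.048, 0.999, 0.0, -0.0]
contact_force: [0.2, 0.5, 1.1]
width: -0.0
```

>>> send_rows(
  plan=[
    [-0.2,0,0,0],
    [-0.3,0,0,0],
    [-0.4,0,0,0],
    [-0.4,0,0,0],
  ],
)

```text
time: 4.18
eef_pos: [0.6143, 0.1839, 0.3537]
tcp_rot: [0.047, 0.999, 0.0, -0.0]
contact_force: [-3.4, 0.8, 2.0]
width: -0.0
```

Contact at about 3.4 N. I'll keep pressing to the firm stop.

>>> send_rows(
  plan=[
    [-0.2,0,0,0],
    [-0.3,0,0,0],
    [-0.4,0,0,0],
    [-0.4,0,0,0],
  ],
)

```text
time: 4.52
eef_pos: [0.617, 0.1837, 0.3537]
tcp_rot: [0.047, 0.999, 0.0, -0.002]
contact_force: [-18.2, 1.7, 9.5]
width: 0.0001
```

Firm stop reached: 18 N, well above the spring's 5 N. Now a quick retreat.

>>> send_rows(
  plan=[
    [4,0,0,0],
    [8,0,0,0],
    [12,0,0,0],
    [16,0,0,0],
    [16,0,0,0],
  ],
)

```text
time: 4.93
eef_pos: [0.4531, 0.1988, 0.3537]
tcp_rot: [0.047, 0.999, -0.0, -0.001]
contact_force: [1.7, 0.4, 0.4]
width: 0.0
```

>>> send_rows(
  plan=[
    [0,2,0,0.12],
    [0,5,0,0.24],
    [0,8,0,0.36],
    [0,11,0,0.48],
    [0,14,0,0.6],
  ],
)

```text
time: 5.35
eef_pos: [0.4726, 0.3396, 0.3539]
tcp_rot: [0.343, 0.939, 0.0, 0.001]
contact_force: [-0.4, 0.6, 0.1]
width: 0.0002
```

Run:
```python
from h import *
from cell import robot
o=robot.observe();st(o)
```

```text
t 5.35 p [0.4726 0.3396 0.3539] yaw 2.441 F [-0.4  0.6  0.1] q [ 0.48  0.38 -0.01  1.18 -0.    1.18] w 0.0
```

My sign was wrong: the tool went left instead of right, but touched nothing. I'll move back to the right and then look.

Run:
```python
from h import *
from cell import robot
o=robot.observe()
print(go(o,[.46,.12,.354],2.45))
```

```text
[-13.2, -17.59, -0.02, np.float64(-0.009)]
```

>>> send_rows(
  plan=[
    [-2.4,-3.2,0,0],
    [-4.8,-6.4,0,0],
    [-7.2,-9.6,0,0],
    [-9.6,-12.8,0,0],
    [-12,-16,0,0],
  ],
)

```text
time: 5.77
eef_pos: [0.4619, 0.1368, 0.3538]
tcp_rot: [0.34, 0.94, 0.0, 0.001]
contact_force: [1.0, -0.3, 0.1]
width: -0.0003
```

>>> send_rows(
  plan=[
    [-1.5,-3,0,0],
    [-1.5,-5,0,0],
    [-1.5,-5,0,0],
  ],
)

```text
time: 6.02
eef_pos: [0.4404, 0.0877, 0.3539]
tcp_rot: [0.342, 0.94, -0.0, 0.0]
contact_force: [1.1, 0.3, 0.2]
width: 0.0
```

Run:
```python
from h import *
from cell import robot
import cv2
o=robot.observe();st(o)
d={}
for n in ["scene","top","wrist"]:
    g=robot.get_image(n);d[n]=g;cv2.imwrite(f"pics/{n}3.png",cv2.cvtColor(g["frame"],cv2.COLOR_RGB2BGR))
pickle.dump(d,open("im3.pkl","wb"))
```

```text
t 6.02 p [0.4404 0.0877 0.3539] yaw 2.444 F [1.1 0.3 0.2] q [ 0.01  0.16 -0.33  1.08 -0.    0.71] w 0.0
```

View pics/scene3.png

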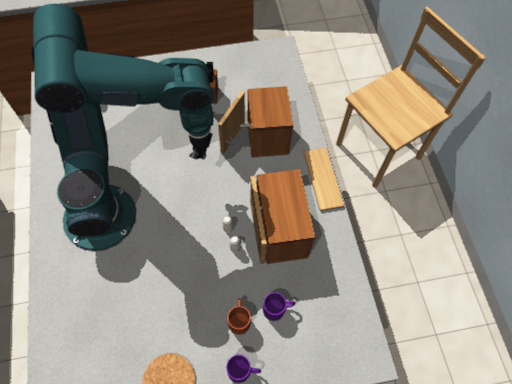

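View pics/top3.png

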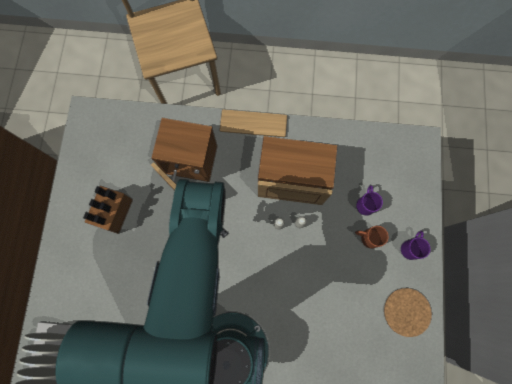

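The door has popped ajar, with its free edge near (221,128) in the scene view. The jar is visible inside in the top view. I'll measure the angle from an enlarged crop.

Run:
```python
from h import *
import cv2
d=pickle.load(open("im3.pkl","rb"))
a=cv2.cvtColor(d["scene"]["frame"],cv2.COLOR_RGB2BGR)[80:165,205:300];s=7
a=cv2.resize(a,None,fx=s,fy=s,interpolation=cv2.INTER_CUBIC)
cl=lambda th,r,t: (lambda c: c)(loc(-.104+t*np.cos(th)-r*np.sin(th)+0, .093-r*np.cos(th)-t*np.sin(th)))
for th,c in ((.5,(255,0,0)),(.6,(0,255,0)),(.7,(0,0,255))):
    P=np.array([[*cl(th,r,t),.217] for r,t in ((0,0),(.186,0),(.186,.016),(0,.016))])
    p=proj(d["scene"],P); print(th,P[:,:2].round(3).tolist())
    cv2.polylines(a,[((p-[205,80])*s).astype(int)],True,c,1)
cv2.imwrite("pics/c4.png",a)
```

```text
0.5 [[0.636, 0.344], [0.532, 0.19], [0.545, 0.181], [0.649, 0.335]]
0.6 [[0.636, 0.344], [0.517, 0.201], [0.529, 0.191], [0.648, 0.333]]
0.7 [[0.636, 0.344], [0.503, 0.213], [0.514, 0.202], [0.647, 0.332]]
```

View pics/c4.png

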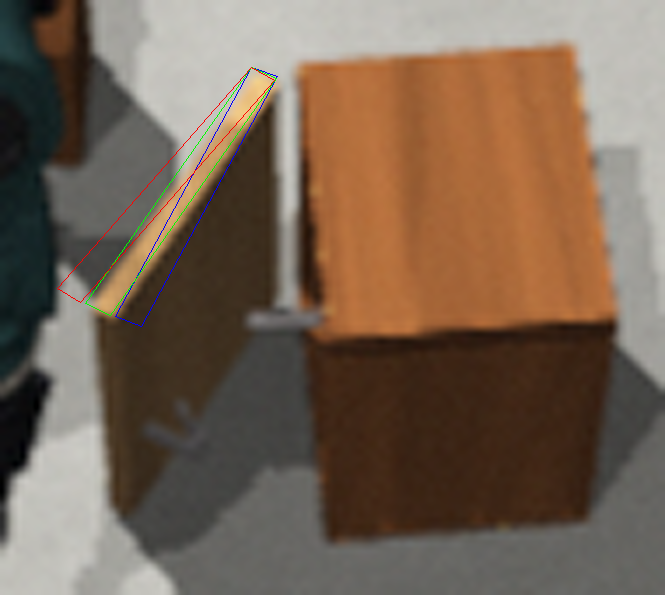

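The door stands at about 0.58 rad. I'll compute the way behind it and the swing arc.

```bash
cat >> h.py <<'E'
def fp(th,r,t): return loc(-.104+t*np.cos(th)-r*np.sin(th), .093-r*np.cos(th)-t*np.sin(th))
E
python3 - <<'E'
from h import *
from cell import robot
o=robot.observe()
for th,r,t in ((.58,.28,.055),(.58,.15,.045),(.58,.15,.03)):
    print(fp(th,r,t).round(3),go(o,[*fp(th,r,t),.353],np.pi-.095-th))
E
```

```text
[0.504 0.091] [-4.72, 3.98, 0.11, np.float64(-0.02)]
[0.577 0.198] [-3.45, 16.96, 0.12, np.float64(-0.02)]
[0.565 0.208] [-1.95, 16.93, 0.11, np.float64(-0.02)]
```

>>> send_rows(
  plan=[
    [-2.5,2,0.1,0],
    [-4.7,4,0.1,0],
    [-4.6,7,0.1,0],
    [-4.2,10,0.1,0],
    [-3.8,13,0.1,0],
  ],
)

```text
time: 6.58
eef_pos: [0.5554, 0.1679, 0.3523]
tcp_rot: [0.34, 0.94, 0.0, 0.0]
contact_force: [-0.0, 0.9, 0.1]
width: -0.0001
```

Run:
```python
from h import *
from cell import robot
o=robot.observe();st(o)
for th,r,t in ((.58,.15,.045),(.58,.15,.03),(.7,.15,.028),(.8,.15,.028)):
    print(th,go(o,[*fp(th,r,t),.353],np.pi-.095-th))
```

```text
t 6.58 p [0.5554 0.1679 0.3523] yaw 2.447 F [-0.   0.9  0.1] q [ 0.15  0.38 -0.02  1.17  0.    0.85] w -0.0
0.58 [0.28, 3.74, -0.07, np.float64(-0.019)]
0.58 [1.78, 3.71, -0.07, np.float64(-0.019)]
0.7 [3.79, 3.45, -0.07, np.float64(0.101)]
0.8 [5.31, 3.4, -0.07, np.float64(0.201)]
```

>>> send_rows(
  plan=[
    [0.3,2,0,0],
    [0.6,3.7,0,0],
    [1.8,3.7,0,0],
    [3,3.5,0,0.05],
    [3.8,3.5,0,0.1],
  ],
)

```text
time: 7.0
eef_pos: [0.5464, 0.2187, 0.3522]
tcp_rot: [0.387, 0.922, -0.0, -0.0]
contact_force: [0.4, -0.2, -1.4]
width: 0.0001
```

Run:
```python
from h import *
from cell import robot
import cv2
o=robot.observe();st(o)
for th in (.8,.9,1.0,1.1,1.2):
    print(th,go(o,[*fp(th,.15,.028),.353],np.pi-.095-th))
for n in ["scene","wrist"]:
    g=robot.get_image(n);cv2.imwrite(f"pics/{n}4.png",cv2.cvtColor(g["frame"],cv2.COLOR_RGB2BGR))
```

```text
t 7.0 p [0.5464 0.2187 0.3522] yaw 2.347 F [ 0.4 -0.2 -1.4] q [ 0.24  0.39  0.    1.18 -0.    1.04] w 0.0
0.8 [1.37, -0.07, -0.08, np.float64(0.1)]
0.9 [2.9, -0.12, -0.08, np.float64(0.2)]
1.0 [4.42, -0.02, -0.08, np.float64(0.3)]
1.1 [5.92, 0.23, -0.08, np.float64(0.4)]
1.2 [7.4, 0.63, -0.08, np.float64(0.5)]
```

View pics/scene4.png

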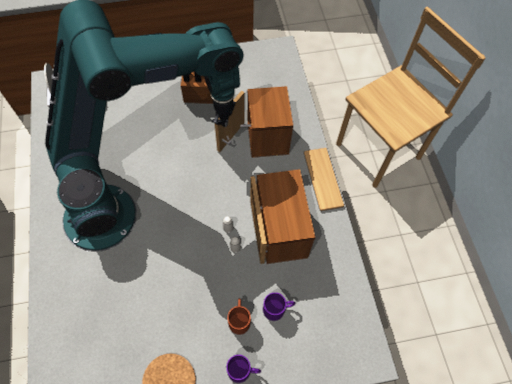

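View pics/wrist4.png

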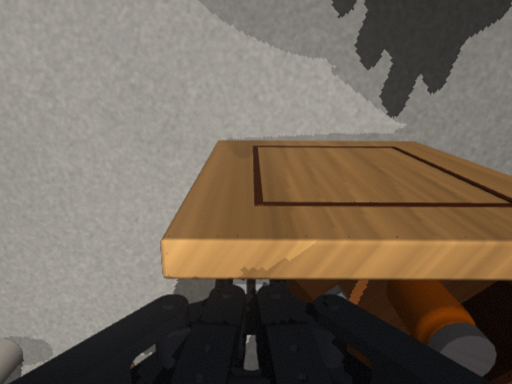

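The wrist view shows the fingers behind the door, whose top edge runs along row 260. The orange jar is clear at (440,320). I'll continue the arc.

>>> send_rows(
  plan=[
    [0.8,0,0,0.05],
    [1.6,0,0,0.1],
    [2.4,-0.1,0,0.16],
    [3.2,-0.1,0,0.22],
    [4.4,0,0,0.3],
  ],
)

```text
time: 7.52
eef_pos: [0.5166, 0.2485, 0.3526]
tcp_rot: [0.521, 0.854, 0.0, 0.0]
contact_force: [-0.2, -0.9, -0.1]
width: -0.0
```

Run:
```python
from h import *
from cell import robot
o=robot.observe();st(o)
for th in (1.1,1.2,1.3,1.4,1.5):
    print(th,go(o,[*fp(th,.15,.028),.353],np.pi-.095-th))
```

```text
t 7.52 p [0.5166 0.2485 0.3526] yaw 2.046 F [-0.2 -0.9 -0.1] q [ 0.31  0.36 -0.04  1.17 -0.    1.4 ] w -0.0
1.1 [1.71, -0.25, -0.04, np.float64(0.099)]
1.2 [3.24, -0.3, -0.04, np.float64(0.199)]
1.3 [4.76, -0.2, -0.04, np.float64(0.299)]
1.4 [6.26, 0.05, -0.04, np.float64(0.399)]
1.5 [7.73, 0.45, -0.04, np.float64(0.499)]
```

>>> send_rows(
  plan=[
    [0.9,-0.1,0,0.05],
    [1.7,-0.2,0,0.1],
    [2.5,-0.3,0,0.15],
    [3.3,-0.3,0,0.2],
    [4.2,-0.2,0,0.26],
  ],
)

```text
time: 7.93
eef_pos: [0.4953, 0.2852, 0.3527]
tcp_rot: [0.627, 0.779, 0.0, 0.0]
contact_force: [0.3, -0.3, 0.6]
width: -0.0002
```

Run:
```python
from h import *
from cell import robot
import cv2
o=robot.observe();st(o)
for th in (1.4,1.5,1.6,1.65,1.7):
    print(th,go(o,[*fp(th,.15,.028),.353],np.pi-.095-th))
d={}
for n in ["scene","wrist","top"]:
    g=robot.get_image(n);d[n]=g;cv2.imwrite(f"pics/{n}5.png",cv2.cvtColor(g["frame"],cv2.COLOR_RGB2BGR))
pickle.dump(d,open("im5.pkl","wb"))
```

```text
t 7.93 p [0.4953 0.2852 0.3527] yaw 1.787 F [ 0.3 -0.3  0.6] q [ 0.38  0.36 -0.04  1.16 -0.    1.73] w -0.0
1.4 [2.02, -0.27, -0.03, np.float64(0.14)]
1.5 [3.55, -0.26, -0.03, np.float64(0.24)]
1.6 [5.06, -0.1, -0.03, np.float64(0.34)]
1.65 [5.81, 0.04, -0.03, np.float64(0.39)]
1.7 [6.56, 0.21, -0.03, np.float64(0.44)]
```

View pics/wrist5.png

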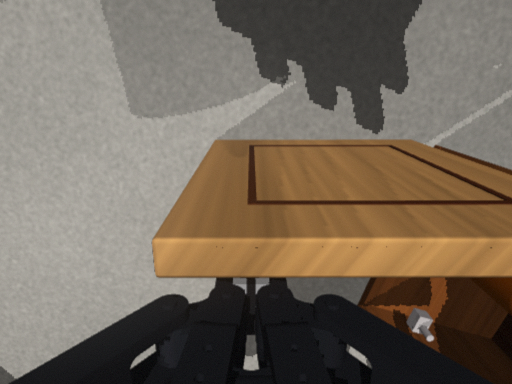

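View pics/top5.png

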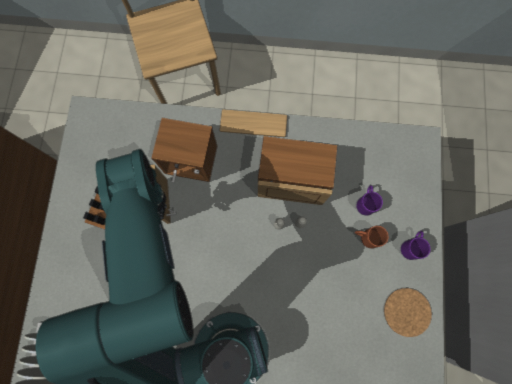

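>>> send_rows(
  plan=[
    [1,-0.1,0,0.07],
    [2,-0.3,0,0.14],
    [3,-0.3,0,0.2],
    [4,-0.2,0,0.27],
    [4.8,-0.1,0,0.33],
  ],
)

```text
time: 8.5
eef_pos: [0.4843, 0.3317, 0.3527]
tcp_rot: [0.746, 0.666, 0.0, 0.0]
contact_force: [1.3, -0.8, -0.9]
width: 0.0001
```

>>> send_rows(
  plan=[
    [0.4,0,0,0],
    [0.8,0,0,0],
    [1,0,0,0],
    [1,0,0,0],
  ],
)

```text
time: 8.83
eef_pos: [0.4855, 0.3414, 0.3526]
tcp_rot: [0.746, 0.666, 0.0, 0.0]
contact_force: [0.4, -0.3, -0.4]
width: -0.0002
```

Run:
```python
from h import *
from cell import robot
import cv2
o=robot.observe();st(o)
for th in (1.5,1.6,1.65,1.7):
    print(th,go(o,[*fp(th,.15,.028),.353],np.pi-.095-th))
d={}
for n in ["scene","wrist"]:
    g=robot.get_image(n);d[n]=g;cv2.imwrite(f"pics/{n}6.png",cv2.cvtColor(g["frame"],cv2.COLOR_RGB2BGR))
```

```text
t 8.83 p [0.4855 0.3414 0.3526] yaw 1.459 F [ 0.4 -0.3 -0.4] q [ 0.48  0.4   0.02  1.19 -0.    2.16] w -0.0
1.5 [-2.2, 0.22, -0.04, np.float64(-0.088)]
1.6 [-0.72, -0.12, -0.04, np.float64(0.012)]
1.65 [0.04, -0.23, -0.04, np.float64(0.062)]
1.7 [0.8, -0.31, -0.04, np.float64(0.112)]
```

View pics/wrist6.png

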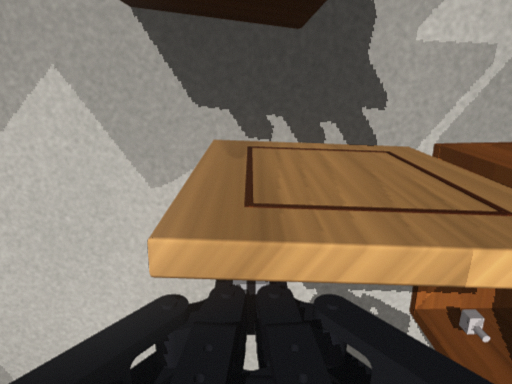

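The door is at about 1.63 rad and the knife block (top of the view) is clear. I'll back away from the door.

>>> send_rows(
  plan=[
    [-2,0,0,0],
    [-5,-0.5,0,0],
    [-9,-2,0,0],
    [-12,-4,0,0],
    [-15,-7,0,0],
  ],
)

```text
time: 9.35
eef_pos: [0.399, 0.1991, 0.3524]
tcp_rot: [0.746, 0.666, 0.0, 0.0]
contact_force: [0.1, -0.3, 0.8]
width: -0.0
```

>>> send_rows(
  plan=[
    [-3,-2,-1,0],
    [-7,-3,-2,0],
    [-11,-3,-3,0],
    [-15,-3,-4,0],
    [-18,-3,-4,0],
  ],
)

```text
time: 9.77
eef_pos: [0.3479, 0.0234, 0.3944]
tcp_rot: [0.746, 0.666, 0.001, 0.001]
contact_force: [1.9, 0.2, 0.2]
width: 0.0001
```

Run:
```python
from h import *
from cell import robot
import cv2
o=robot.observe();st(o)
d={}
for n in ["scene","top"]:
    g=robot.get_image(n);d[n]=g;cv2.imwrite(f"pics/{n}7.png",cv2.cvtColor(g["frame"],cv2.COLOR_RGB2BGR))
a=cv2.cvtColor(d["top"]["frame"],cv2.COLOR_RGB2BGR)
s=6;a=cv2.resize(a[100:240,75:205],None,fx=4,fy=4,interpolation=cv2.INTER_CUBIC)
for th,c in ((1.5,(255,0,0)),(1.63,(0,255,0)),(1.75,(0,0,255))):
    P=np.array([[*fp(th,r,t),.217] for r,t in ((0,0),(.186,0),(.186,.016),(0,.016))])
    cv2.polylines(a,[((proj(d["top"],P)-[75,100])*4).astype(int)],True,c,1)
cv2.imwrite("pics/c7.png",a)
```

```text
t 9.77 p [0.3479 0.0234 0.3944] yaw 1.458 F [1.9 0.2 0.2] q [-0.17 -0.04 -0.43  1.17 -0.    1.52] w 0.0
```

View pics/scene7.png

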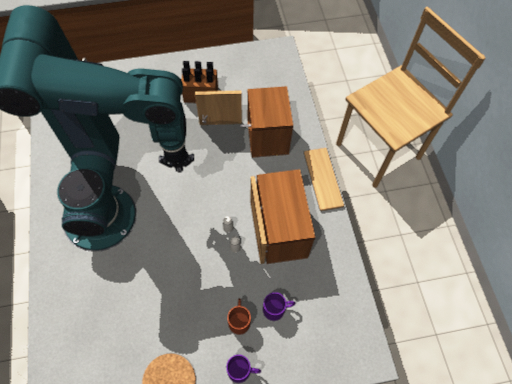

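View pics/c7.png

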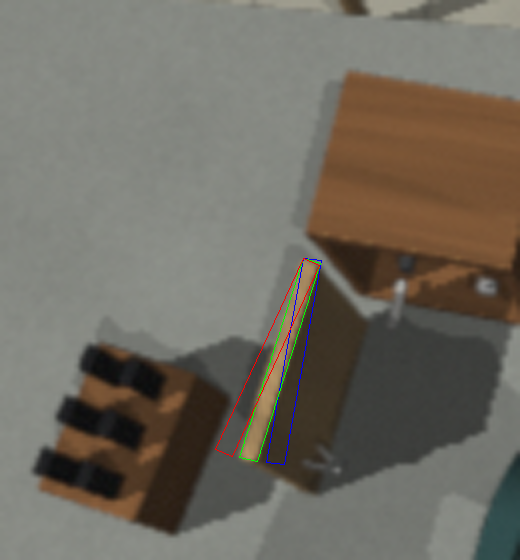

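View pics/top7.png

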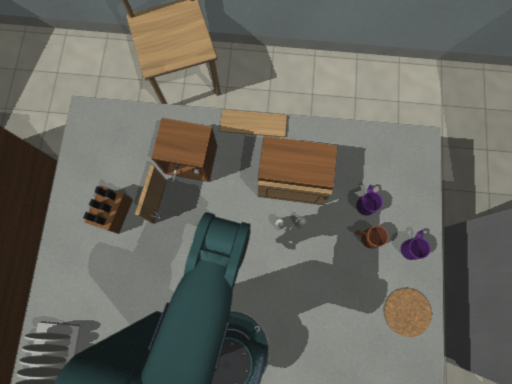

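The top-view overlay puts the door at about 1.62 rad. The wide cupboard is shut, and the knife block, shakers and mugs are where they were. The arm is clear of everything, so I'm handing in.

```bash
python3 -c "
from cell import robot
print(robot.hand_in())"
```

```text
the job is handed in; nothing more can be done
None
```

The narrow cupboard (the left one) is open and handed in at about 9.9 s, with no verdict given back. I pushed its door home near the free edge, reaching about 18 N at the stop. I then withdrew and the spring popped it to about 0.58 rad. With closed fingertips behind the door, I swung it to about 1.62 rad, slightly past square, and backed off.

- **Final pictures:** the door stays open and clear of the knife block. The wide cupboard is shut, and the shakers, mugs and block look unmoved. The robot touches nothing.
- **Jar:** it stood upright in a wrist view taken during the swing. I did not check it after the swing, but the fingers never entered the cupboard.
- **One slip:** after the push I first moved the hand left instead of right. It touched nothing there, and I corrected it.

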